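# Close the coffee canister and restart its freshness timer

### The arm

A 6-joint arm with a two-finger parallel gripper is mounted at the origin on the work surface. World frame = base frame: x ahead of the robot, y to its left, z up, the work surface at z = 0. Lengths are in m, angles in rad, forces in N, time in s.
With the tool pointing down it reaches from about 0.425 to 0.95 m from the base axis. Payload 3.5 kg.
Tool frame: the origin (TCP) lies between the finger pads; the fingertips stand 19 mm ahead of it and the grasp point (between the pads) is the TCP; z points along the fingers, y is the line along which they close (so a half turn about z gives the same grasp; the last joint's range is limited). The gripper opens to 85 mm and grips with 20 to 120 N. Pads are 22 mm wide; open, the fingers measure 114 mm over their backs; the gripper's body (76 mm by 85 mm) begins 54 mm behind the grasp point. The pads swing forward as they close: fully open they stand 13 mm farther back than shut.
Start: joints at [0.951, 0.286, 1.577, -0, 1.279, -0.15], TCP at [0.306, 0.602, 0.25] pointing down, gripper open.
Joint ranges: [-2.77, 2.77], [-0.9, 2.22], [0.21, 2.48], [-1.53, 4.67], [0.24, 2.81], [-2.84, 2.84]. Speed limits (rad/s): [2.79, 2.79, 3.14, 3.14, 3.14, 3.14].

### API

Orientations are given as a unit quaternion [x, y, z, w].
In Python, from plant import monitor, eyes, ctrl gives the robot as it stands.
- The arm moves only by the shell command python3 -m handwheel 'ROWS' [FORCE]. ROWS is JSON, a list of rows, each a list of 7 numbers: the shift along the tool's x, y, z in units of 40 cm (1.0 is 40 cm), then the turn, a rotation vector about the tool's x, y, z in units of pi rad (1.0 is pi rad), then the opening, from -1 (shut) to 1 (fully open). A call has 1 to 12 rows; each row is the pose to reach, as a shift and turn from the pose commanded when the call began, along the tool's axes at that moment, turning the shorter way round; what a row does not reach only later rows make up. A row lasts 1/8 s, in which the tool goes at most 62.5 mm and 10.7 degrees, less where a joint would pass 70% of its speed; a pose out of reach is approached as far as the arm can. A call with a number of a shift or a turn outside -1 to 1 is refused whole. A call with a gripper value outside its range is refused whole. The fingers move at their own pace and stop on an object; FORCE is the grip in N (left out, the last holds). Time passes only in rows, so rows that repeat a pose let the fingers close. It gives the time, the measured TCP pose, the force, the opening and the grip force at its end, in the units of the state.
- monitor.get_state(): the state, without advancing time (a new reading comes with each control period).
- eyes.read_camera(name): name is "scene" or "top"; returns the picture (384x512x3 uint8, red, green, blue); there is no depth.
- eyes.camera_params(name): a dict with "K" (3x3 intrinsics, pixels), "k1" (the pictures are not rectified: a ray, as slopes to the right and down, at radius r is drawn at 1 + k1 r^2 times it, then the intrinsics apply), "R" (3x3) and "t" (3): a world point X has camera coordinates R X + t. Camera axes: x right, y down, z forward; pixel columns grow to the right and rows downward; lengths in m; the calibration is good to about 2 mm. A picture is of the moment at which its call begins. camera_params takes no time and is no camera call.
- ctrl.sign_off(): hands the job in; it is judged then, once.
The state is a dict: "time": time; "qpos": joint angles; "dq": joint speeds; "joint_efforts": joint torques, N m; "eef_pos": TCP position; "tcp_rot": TCP orientation; "contact_force": force on the tool from outside, world axes, zero at the start; "wrist_torque": the same for the moment, N m; "opening": opening from 0.0 (shut) to 1.0 (fully open); "finger_force": force on a finger pad.
Only numpy, scipy, OpenCV 4.12 (cv2) and the standard library are available. Lean on these libraries where they do the work, as an engineer would, in place of code of your own. Each camera call takes 0.05 s, during which the arm holds its last target. There are 200 camera calls.

### The job

Press the teal cap of the coffee canister down until it is fully home. Then take the yellow-handled reset pin from its wooden stand and with the pin's tip push the recessed orange button in the ledge of that same canister right down, holding it for a good second before letting it spring back. Finally put the pin back upright and fully down in its stand; never press the wood-capped tea canister's button, and leave everything else on the counter where it is.

Things in the scene. Friction and masses are not known exactly. Their poses are not given: they have to be found in the camera images.
- coffee_canister: Coffee canister with TEAL cap, fixed to the counter: grey ledge base 190 (x) x 100 (y) x 40 mm high, round white canister 84 mm across standing on the base's rear half with its axis at x = +45 mm and its top at z = 130 mm; origin centre of the underside; the ledge with the button well lies to its -x. The teal cap is a 76 mm wide, 16 mm thick disc on the canister's axis.
- teal_cap (a joint): Slide of the teal cap, m: 0 = standing 18 mm proud (cap top at z = 164 mm), 0.018 = fully home (cap top at z = 146 mm). Friction-held detent fit, about 7 N to push; stays where it is left.
- teal_cap_top (a point): Centre of the teal cap's flat top face.
- reset_well (a point): Centre of the mouth of the coffee canister's button well, at (-50, 0, 40) mm in the canister's frame: a vertical round well 20 mm wide; the orange button's top is 14 mm below the mouth.
- reset_button (a joint): Travel of the coffee canister's orange spring button (17 mm wide), m: 0 = up, 0.006 = right down; 1.5 N to start, 4.5 N right down. Springs back.
- reset_button_top (a point): Centre of the top face of that button (moves with it).
- tea_canister: Tea canister with WOODEN cap, fixed: grey ledge base 190 (x) x 100 (y) x 40 mm high, round white canister 84 mm across standing on the base's rear half with its axis at x = +45 mm and its top at z = 130 mm; cap already home, 76 mm wide, its top at z = 146 mm. Same frame, ledge and well as the coffee canister. Not to be used.
- tea_well (a point): Mouth of the tea canister's button well, at (-50, 0, 40) mm in its frame.
- tea_button (a joint): Travel of the tea canister's button, m: 0 = up. Must stay up.
- pin_stand: Dark wooden block 70 x 70 x 64 mm high, fixed, with a vertical through hole 16 mm wide (3 mm chamfer) at its centre; origin centre of the underside.
- pin: Reset pin, 150 mm long, standing tip down in the stand; origin at the tip, z up along the pin. Steel shaft 9 mm wide with round end from z = 0 to 60 mm, steel collar 28 mm wide from 60 to 66 mm (rests on the stand's top, tip then 4 mm over the counter), yellow round handle 22 mm wide from 66 to 150 mm. 70 g.
- pin_tip (a point): The pin's tip (same as its origin).
- salt_shaker: Chrome salt shaker, 48 mm wide, 150 mm tall, loose, close beside the pin stand; origin centre of the underside.
- oil_bottle: Amber glass oil bottle, 60 mm wide, 220 mm tall, loose, standing close beside the coffee canister's ledge, on its +y side; origin centre of the underside.
- glass_jar: Green glass jar, 84 mm wide, 130 mm tall, loose; origin centre of the underside.
- tin: Tin, 84 mm wide, 120 mm tall, loose; origin centre of the underside.
- teal_lid: Loose flat teal silicone lid with a small knob, 110 mm wide, 24 mm high, lying on the counter; origin centre of the underside. A bystander.
- espresso_cup: Blue cup with handle at its +y, 68 mm wide, 65 mm tall, loose; origin centre of the underside.
- cup_tree: Wooden cup tree, fixed, 316 mm tall, foot 150 mm wide, four hooks; two hung mugs reach 110 mm from its axis at heights of 170 to 280 mm; origin centre of the underside.
Not all that is in view belongs to the job. Of the things that look like the pin, the smallest one is meant.

How it is judged:
On the way, in this order (a step that is already met when the one before it is completed fails the run):
1. the teal cap is fully home (value of joint teal_cap above 0.0155 m), for 0.2 s.
2. the recessed orange button is pushed down by the pin's tip and held (value of joint reset_button above 0.004 m and distance between pin_tip and reset_button_top below 0.012 m and contact force between pin and coffee_canister above 0.5 N), for 0.7 s.
At the end, for the whole second after the job is handed in: Teal cap home (within 2.5 mm of its stop), both buttons up (within 1.5 mm), pin released and at rest in its stand: axis within 8 mm of the stand's centre, tip less than 9 mm above the counter (collar on the stand), tilted less than 0.12 rad (value of joint teal_cap above 0.0155 m and value of joint each of reset_button, tea_button below 0.0015 m and horizontal distance between pin and pin_stand below 0.008 m and height (world z) of pin below 0.009 m and angle between pin's own z axis and vertical below 0.12 rad and linear speed of pin below 0.02 m/s); the robot touches nothing.
It fails at once if the tea canister's button is pressed (value of joint tea_button above 0.002 m).
It fails at once if the reset button is pressed with anything but the pin's tip (value of joint reset_button above 0.002 m and distance between pin_tip and reset_button_top above 0.015 m).
It fails at once if a loose bystander (salt shaker, oil bottle, jar, tin, teal lid, cup) is shifted more than 25 mm or tipped (distance of any of salt_shaker, oil_bottle, glass_jar, tin, teal_lid, espresso_cup from where it was at the start of the episode above 0.025 m or angle between any of salt_shaker, oil_bottle, glass_jar, tin, teal_lid, espresso_cup's own z axis and vertical above 0.3 rad).
It also fails if it takes over 69 s, if anything falls off the work surface, if the arm or the gripper's body presses on something with over 40 N, if the wrist force passes 120 N, or if a joint passes its speed limit or range.

## Working session

There is one attempt and no reset: what is moved stays moved. The work goes in short steps, Python scripts to look and compute and a shell command to move; the robot and the scene stay as the last step left them, time stands still between calls to the robot, and variables do not carry over. Pictures are saved under pics/ and viewed, at most 10 in all, crops included, and the job is handed in when it is done.

```bash
ls; mkdir -p pics; python3 - <<'E'
from plant import monitor, eyes, ctrl
import cv2
for n in ("scene","top"):
    im=eyes.read_camera(n); cv2.imwrite(f"pics/{n}0.png",im[:,:,::-1])
    p=eyes.camera_params(n); print(n,p)
print(monitor.get_state())
E
```

```text
pics
scene {'K': array([[438.55884465,   0.        , 257.54813558],
       [  0.        , 438.55884465, 188.35956992],
       [  0.        ,   0.        ,   1.        ]]), 'k1': -0.02715183229297833, 'R': array([[-0.98239781,  0.18674549,  0.00454663],
       [ 0.12655096,  0.68324563, -0.71913856],
       [-0.13740234, -0.70590476, -0.69485183]]), 't': array([ 5.24995561e-01, -6.71692896e-05,  1.29952258e+00])}
top {'K': array([[433.74603105,   0.        , 263.15679074],
       [  0.        , 433.74603105, 191.12838625],
       [  0.        ,   0.        ,   1.        ]]), 'k1': 0.00730827370209558, 'R': array([[ 0.02845814, -0.99932066,  0.02341672],
       [-0.98233359, -0.03229375, -0.18433076],
       [ 0.18496175, -0.01775732, -0.98258528]]), 't': array([0.01585354, 0.52077509, 1.26923402])}
{'time': 0.1, 'qpos': array([ 9.51023900e-01,  2.87128697e-01,  1.57805030e+00, -5.09411983e-05,
        1.27861427e+00, -1.49999623e-01]), 'dq': array([-3.94391896e-04, -2.62847269e-03, -4.07107760e-03, -5.99903656e-05,
       -2.50583100e-03, -1.25050601e-03]), 'joint_efforts': array([ 3.98333495e-04, -4.07296944e+01, -2.93701386e+01, -1.34923566e-04,
        3.38220336e-03,  1.93613957e-06]), 'eef_pos': array([0.3052126 , 0.60142053, 0.24904037]), 'tcp_rot': array([ 2.32725206e-01,  9.72541910e-01, -1.02896375e-03, -3.90514605e-04]), 'contact_force': array([ 0.56672798,  0.86331877, -0.2301192 ]), 'wrist_torque': array([ 0.02158815,  0.02727083, -0.00259205]), 'finger_force': 0.0, 'opening': 0.9990442795059015}
```

View pics/scene0.png

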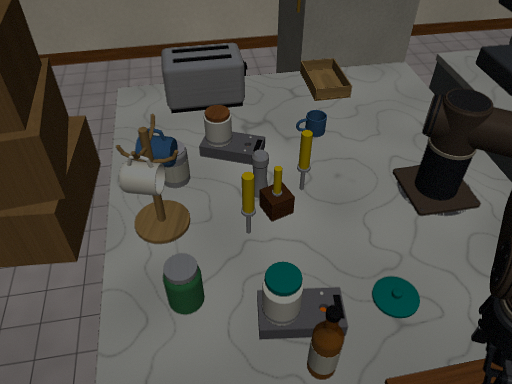

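View pics/top0.png

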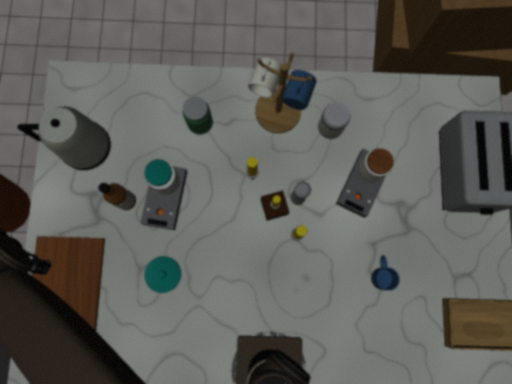

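The scene view shows three yellow-handled things: (249,195), (305,152), and the shortest at (278,180), which stands in the dark wooden block. In the top view these are (252,165), (300,232) and (277,201). The coffee canister's teal cap is at (283,278) scene / (158,173) top. The flat teal lid at (162,273) top and the wood-capped tea canister are bystanders. I choose the pin in the block and check it in a close crop.

```bash
python3 - <<'E'
import cv2,numpy as np
t=cv2.imread("pics/top0.png"); s=cv2.imread("pics/scene0.png")
def c(im,x,y,w,h,k): return cv2.resize(im[y:y+h,x:x+w],None,fx=k,fy=k,interpolation=cv2.INTER_CUBIC)
a=c(t,90,150,100,90,4); b=c(t,240,150,100,90,4)
d=c(s,250,255,100,60,4); e=c(s,235,140,100,60,4)  
cv2.imwrite("pics/crop1.png",np.vstack([np.hstack([a,b]),np.hstack([d,e])]))
E
```

```text
(no output)
```

View pics/crop1.png

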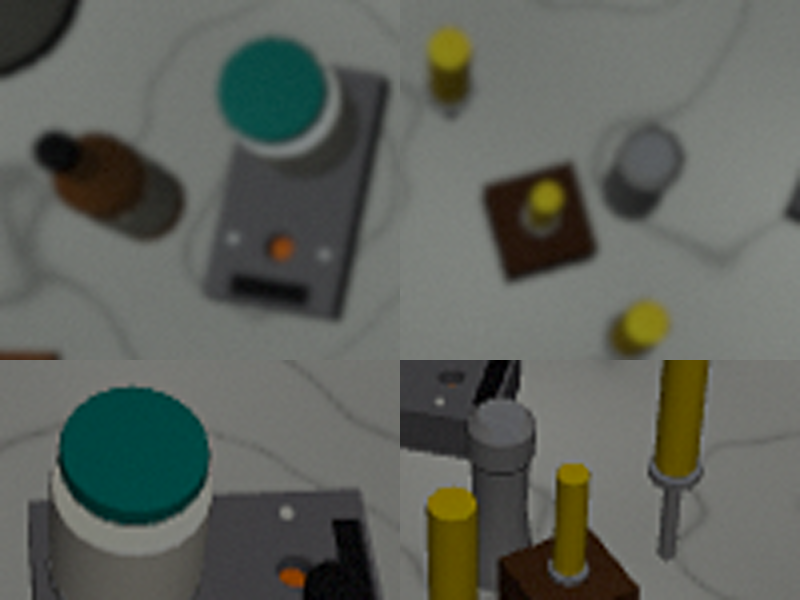

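The crop confirms the choice: the thin pin with its collar sits in the block, with its handle top at top-crop (547,197). The chrome shaker is just to its right, and the two big yellow ones are larger lookalikes. The coffee cap centre is at (272,90), its well at (282,249), and the oil bottle is left of the ledge.

```bash
cat >h.py <<'E'
import numpy as np,cv2
from plant import monitor,eyes,ctrl
from scipy.optimize import least_squares
from scipy.spatial.transform import Rotation as Ro
P={n:eyes.camera_params(n) for n in("scene","top")}
def proj(n,X):
    p=P[n];c=p['R']@np.asarray(X)+p['t'];s=c[:2]/c[2];s=s*(1+p['k1']*s@s)
    return s*p['K'][0,0]+p['K'][:2,2]
def atz(n,px,z):
    return np.r_[least_squares(lambda q:proj(n,[q[0],q[1],z])-px,[.5,0]).x,z]
def tri(a,b):
    return least_squares(lambda X:np.r_[proj('top',X)-a,proj('scene',X)-b],[.5,0,.1]).x
def rel(target,yaw_y=None):
    """rows' first six for tool straight down at target; yaw_y = world angle of closing line"""
    s=monitor.get_state();R=Ro.from_quat(s['tcp_rot']);d=R.inv().apply(np.asarray(target)-s['eef_pos'])/.4
    y=R.apply([0,1,0]);a=np.arctan2(y[1],y[0]) if yaw_y is None else yaw_y
    c=[]
    for k in(0,np.pi):
        yy=np.array([np.cos(a+k),np.sin(a+k),0]);z=np.array([0,0,-1.]);x=np.cross(yy,z)
        c.append((R.inv()*Ro.from_matrix(np.c_[x,yy,z])).as_rotvec()/np.pi)
    return d.round(4),[v.round(4) for v in c]
E
python3 - <<'E'
from h import *
def T(u,v,ox=90,oy=150): return np.array([ox+(u+.5)/4-.5,oy+(v+.5)/4-.5])
cap=T(272,90);well=T(282,249);hand=T(547-400,197,240);col=T(541-400,219,240)
caps=T(133,95,250,255);hs=T(172,113,235,140)
A=atz('top',cap,.164);B=atz('scene',caps,.164);W=atz('top',well,.03)
print('cap',A,B,tri(cap,caps));print('well',W)
print('cap-well',A-W,B-W, np.linalg.norm((A-W)[:2]))
print('corners base',[atz('top',T(*c),.04).round(4) for c in((207,293),(338,318),(388,77))])
print('pin',atz('top',hand,.154),atz('scene',hs,.154),tri(hand,hs),atz('top',col,.07),atz('scene',T(169,210,235,140),.070))
print('stand',[atz('top',T(u-400,v,240),.064).round(4) for u,v in((484,187),(572,163),(597,247),(508,277))])
print('shaker',atz('top',T(649-400,156,240),.15)); print('oil top',atz('top',T(58,152),.22))
print('oil scene',atz('scene',[333,313],.22)); print('jar',atz('top',[196,107],.13),'lid',atz('top',[162,274],.01))
print('big', atz('top',T(450-400,47,240),.2),atz('top',T(645-400,325,240),.2), atz('top',[380,162],.146))
E
```

```text
cap [0.54220079 0.32780169 0.164     ] [0.54725387 0.33434168 0.164     ] [0.54509883 0.32924645 0.15583103]
well [0.44917364 0.34221945 0.03      ]
cap-well [ 0.09302715 -0.01441777  0.134     ] [ 0.09808023 -0.00787777  0.134     ] 0.09413778682634609
corners base [array([0.413 , 0.3934, 0.04  ]), array([0.3972, 0.2947, 0.04  ]), array([0.5834, 0.2687, 0.04  ])]
pin [ 0.479426   -0.00367117  0.154     ] [ 0.48167668 -0.00424115  0.154     ] [ 0.48064629 -0.00418435  0.15349692] [ 0.47706282 -0.00375055  0.07      ] [ 0.4814652  -0.00050845  0.07      ]
stand [array([0.5009, 0.0392, 0.064 ]), array([ 0.5213, -0.0263,  0.064 ]), array([ 0.4583, -0.0462,  0.064 ]), array([0.4337, 0.0194, 0.064 ])]
shaker [ 0.51160836 -0.07482581  0.15      ]
oil top [0.48336395 0.45060872 0.22      ]
oil scene [0.48929946 0.45683821 0.22      ]
jar [0.74974469 0.23786159 0.13      ] lid [0.26434042 0.32739311 0.01      ]
big [0.57263258 0.06682403 0.2       ] [ 0.38798825 -0.06808452  0.2       ] [ 0.59737699 -0.29819629  0.146     ]
```

```bash
python3 - <<'E'
from h import *
print(rel([.543,.3285,.33]),rel([.543,.3285,.20]))
E
```

```text
(array([-0.8389, -0.3397, -0.2019]), [array([-0.0007, -0.0001, -0.    ]), array([-1.0e-04,  1.1e-03,  1.0e+00])]) (array([-0.839 , -0.339 ,  0.1231]), [array([-0.0007, -0.0001, -0.    ]), array([-1.0e-04,  1.1e-03,  1.0e+00])])
```

```bash
python3 -m handwheel '[[0,0,-0.2,0,0,0,-1],[0,0,-0.2,0,0,0,-1],[-0.839,-0.34,-0.2,0,0,0,-1],[-0.839,-0.34,-0.2,0,0,0,-1],[-0.839,-0.34,-0.2,0,0,0,-1],[-0.839,-0.34,-0.2,0,0,0,-1],[-0.839,-0.34,-0.2,0,0,0,-1],[-0.839,-0.34,-0.2,0,0,0,-1],[-0.839,-0.34,0.123,0,0,0,-1],[-0.839,-0.34,0.123,0,0,0,-1],[-0.839,-0.34,0.123,0,0,0,-1],[-0.839,-0.34,0.123,0,0,0,-1]]'; python3 - <<'E'
from h import *
cv2.imwrite("pics/top1.png",eyes.read_camera("top")[:,:,::-1]); 
im=eyes.read_camera("scene")
cv2.imwrite("pics/s1.png",cv2.resize(im[200:384,200:400,::-1],None,fx=3,fy=3))
print(monitor.get_state(),rel([.543,.3285,.164]))
E
```

```text
time: 1.6
eef_pos: [0.5439, 0.3291, 0.2027]
tcp_rot: [0.233, 0.973, 0.0, 0.001]
contact_force: [0.2, 0.0, 0.6]
opening: -0.001
finger_force: 0.0
{'time': 1.7, 'qpos': array([ 3.84994947e-01,  2.39407739e-01,  1.71843546e+00, -1.98366374e-05,
        1.17725608e+00, -7.16422198e-01]), 'dq': array([ 0.00047383, -0.0104118 , -0.00316528, -0.00042045, -0.00165036,
       -0.00020033]), 'joint_efforts': array([-7.51498458e-02, -3.63737941e+01, -2.71361160e+01, -2.91170312e-03,
        1.07959035e-02,  1.20484444e-05]), 'eef_pos': array([0.54498966, 0.32970324, 0.20520049]), 'tcp_rot': array([0.2325362 , 0.97258232, 0.00187813, 0.00264832]), 'contact_force': array([-0.11192247,  1.03744509,  0.15789603]), 'wrist_torque': array([-0.02298695, -0.00566804, -0.01375763]), 'finger_force': 0.0, 'opening': -0.0029989247890230162} (array([ 0.0035, -0.0054,  0.103 ]), [array([ 0.0016,  0.0014, -0.    ]), array([ 0.0021, -0.0024,  1.    ])])
```

View pics/s1.png

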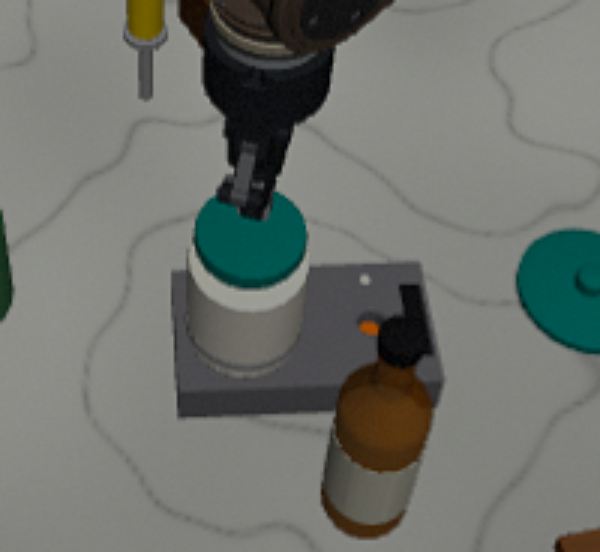

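The shut gripper hangs over the teal cap centre (crop 245,210), with the bottle (385,430) untouched. Pressing down gradually.

```bash
python3 -m handwheel '[[0,0,0.04,0,0,0,-1],[0,0,0.055,0,0,0,-1],[0,0,0.065,0,0,0,-1],[0,0,0.075,0,0,0,-1],[0,0,0.085,0,0,0,-1],[0,0,0.09,0,0,0,-1],[0,0,0.09,0,0,0,-1]]'; python3 -m handwheel '[[0,0,0.006,0,0,0,-1],[0,0,0.01,0,0,0,-1],[0,0,0.01,0,0,0,-1]]'
```

```text
time: 2.58
eef_pos: [0.5436, 0.329, 0.1666]
tcp_rot: [0.233, 0.973, 0.0, 0.0]
contact_force: [-1.3, -0.4, 4.0]
opening: -0.002
finger_force: 2.5
time: 2.95
eef_pos: [0.5437, 0.3291, 0.165]
tcp_rot: [0.233, 0.973, 0.0, 0.0]
contact_force: [-5.5, -2.8, 12.6]
opening: -0.001
finger_force: 6.4
```

```bash
python3 -m handwheel '[[0,0,0.006,0,0,0,-1],[0,0,0.01,0,0,0,-1],[0,0,0.01,0,0,0,-1],[0,0,0.01,0,0,0,-1]]';python3 - <<'E'
from h import *
print(monitor.get_state()['contact_force'])
print(rel([.4795,-.0038,.30],.44))
E
```

```text
time: 3.45
eef_pos: [0.5438, 0.3292, 0.1648]
tcp_rot: [0.232, 0.973, 0.0, 0.0]
contact_force: [-10.3, -5.2, 26.0]
opening: 0.004
finger_force: 12.7
[-10.30474339  -5.22298152  25.95831542]
(array([-0.2333, -0.8151, -0.3379]), [array([2.000e-04, 2.000e-04, 2.106e-01]), array([-3.000e-04,  2.000e-04, -7.894e-01])])
```

The cap bottomed out: tip at z ≈ 0.146 and the force rises without further travel. Going above the pin.

```bash
python3 -m handwheel '[[0,0,-0.15,0,0,0,-1],[0,0,-0.34,0,0,0,-1],[0,0,-0.34,0,0,0,-1],[-0.233,-0.815,-0.34,0,0,0.21,-1],[-0.233,-0.815,-0.34,0,0,0.21,-1],[-0.233,-0.815,-0.34,0,0,0.21,0.2],[-0.233,-0.815,-0.34,0,0,0.21,0.2],[-0.233,-0.815,-0.34,0,0,0.21,0.2],[-0.233,-0.815,-0.34,0,0,0.21,0.2],[-0.233,-0.815,-0.34,0,0,0.21,0.2],[-0.233,-0.815,-0.34,0,0,0.21,0.2],[-0.233,-0.815,-0.34,0,0,0.21,0.2]]';python3 - <<'E'
from h import *
im=eyes.read_camera("scene")
cv2.imwrite("pics/s2.png",np.hstack([cv2.resize(im[50:250,200:350,::-1],None,fx=2.6,fy=2.6),cv2.resize(im[200:400,200:400,::-1],(400,520))]))
# big pin heights from two views
print(tri([252,161.5],[249,174]),tri([301,231],[306,133]),tri([301.9,188.6],[260,153]))
print(rel([.4795,-.0038,.12],.44))
E
```

```text
time: 4.95
eef_pos: [0.4788, -0.0031, 0.2927]
tcp_rot: [0.534, 0.845, -0.0, -0.0]
contact_force: [-0.0, -0.1, 0.4]
opening: 0.602
finger_force: 0.0
[0.56894214 0.06723288 0.21085267] [ 0.38975926 -0.06914844  0.20429284] [ 0.51289537 -0.07538784  0.15013676]
(array([-0.0024,  0.0009,  0.4321]), [array([-0.0001, -0.0001,  0.001 ]), array([ 2.00e-04, -2.00e-04, -9.99e-01])])
```

View pics/s2.png

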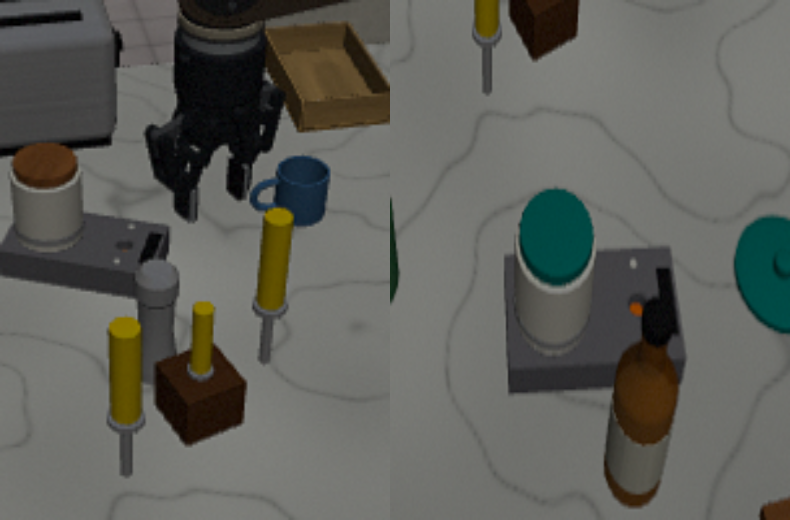

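The cap sits flush (right panel 555,235). The open fingers (left panel 215,190) hang above the small pin (202,340), clear of the shaker. Descend and grasp.

```bash
python3 -m handwheel '[[-0.002,0.001,0.15,0,0,0.001,0.2],[-0.002,0.001,0.28,0,0,0.001,0.2],[-0.002,0.001,0.36,0,0,0.001,0.2],[-0.002,0.001,0.42,0,0,0.001,0.2],[-0.002,0.001,0.42,0,0,0.001,0.2]]' 40; python3 - <<'E'
from h import *
s=monitor.get_state();print(s['eef_pos'],s['contact_force'])
E
python3 -m handwheel '[[0,0,0,0,0,0,-0.3],[0,0,0,0,0,0,-1],[0,0,0,0,0,0,-1],[0,0,0,0,0,0,-1],[0,0,0,0,0,0,-1],[0,0,0,0,0,0,-1]]' 40
```

```text
time: 5.62
eef_pos: [0.4779, -0.0036, 0.123]
tcp_rot: [0.536, 0.844, -0.001, -0.003]
contact_force: [-0.2, -0.3, 0.6]
opening: 0.599
finger_force: 0.0
[ 0.47790713 -0.00364984  0.12296406] [-0.18694241 -0.3238974   0.63211512]
time: 6.38
eef_pos: [0.4806, -0.0049, 0.1266]
tcp_rot: [0.537, 0.844, 0.001, 0.001]
contact_force: [0.1, 1.4, 5.6]
opening: 0.24
finger_force: 39.5
```

```bash
python3 -m handwheel '[[0,0,-0.04,0,0,0,-1],[0,0,-0.1,0,0,0,-1],[0,0,-0.2,0,0,0,-1],[0,0,-0.3,0,0,0,-1],[0,0,-0.44,0,0,0,-1],[0,0,-0.44,0,0,0,-1],[0,0,-0.44,0,0,0,-1]]'; python3 - <<'E'
from h import *
im=eyes.read_camera("scene");im2=eyes.read_camera("top")
cv2.imwrite("pics/s3.png",np.hstack([cv2.resize(im[50:250,200:350,::-1],None,fx=2.6,fy=2.6)]))
print(monitor.get_state()['eef_pos'],rel([.449,.3425,.30]))
E
```

```text
time: 7.25
eef_pos: [0.4789, -0.0047, 0.3008]
tcp_rot: [0.537, 0.844, -0.0, -0.0]
contact_force: [-0.0, -0.3, -2.2]
opening: 0.245
finger_force: 39.4
[ 0.47840414 -0.00458007  0.29915313] (array([ 0.817 ,  0.3015, -0.0012]), [array([-0.001 , -0.0007, -0.    ]), array([-0.0011,  0.0015,  1.    ])])
```

View pics/s3.png

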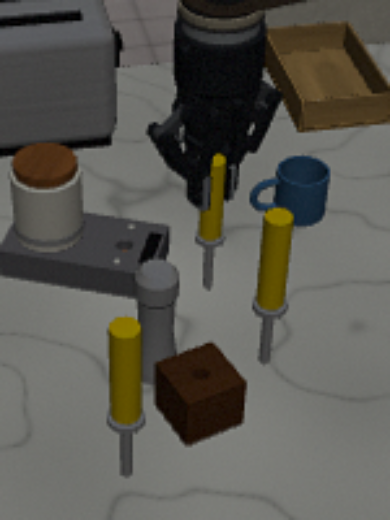

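The pin is lifted out and held upright, tip at crop (208,288). The empty hole is at (202,375) and the neighbours are unmoved. Moving above the well.

```bash
python3 -m handwheel '[[0.816,0.301,0,0,0,0,-1],[0.816,0.301,0,0,0,0,-1],[0.816,0.301,0,0,0,0,-1],[0.816,0.301,0,0,0,0,-1],[0.816,0.301,0,0,0,0,-1],[0.816,0.301,0,0,0,0,-1],[0.816,0.301,0,0,0,0,-1],[0.816,0.301,0.27,0,0,0,-1],[0.816,0.301,0.27,0,0,0,-1],[0.816,0.301,0.27,0,0,0,-1],[0.816,0.301,0.27,0,0,0,-1]]'; python3 - <<'E'
from h import *
pp=lambda u,v:np.array([200+(u+.5)/2.6-.5,50+(v+.5)/2.6-.5])
print('hole',atz('scene',pp(202,375),.064),'tip lifted',atz('scene',pp(208,286),.179), 'collar/handletop',atz('scene',pp(218,160),.329))
a=eyes.read_camera("scene");b=eyes.read_camera("top")
cv2.imwrite("pics/s4.png",np.hstack([cv2.resize(a[245:345,270:370,::-1],(400,400),interpolation=2),cv2.resize(b[165:265,110:210,::-1],(400,400),interpolation=2)]))
s=monitor.get_state();print(s['eef_pos'],s['tcp_rot'])
E
```

```text
time: 8.72
eef_pos: [0.451, 0.3416, 0.1946]
tcp_rot: [0.537, 0.844, 0.001, 0.001]
contact_force: [0.5, -0.2, -0.6]
opening: 0.248
finger_force: 39.4
hole [0.48008365 0.0006104  0.064     ] tip lifted [ 0.47673535 -0.00641281  0.179     ] collar/handletop [ 0.47500382 -0.00085273  0.329     ]
[0.45166262 0.34227016 0.19619415] [0.53676446 0.84372833 0.00215568 0.00133243]
```

View pics/s4.png

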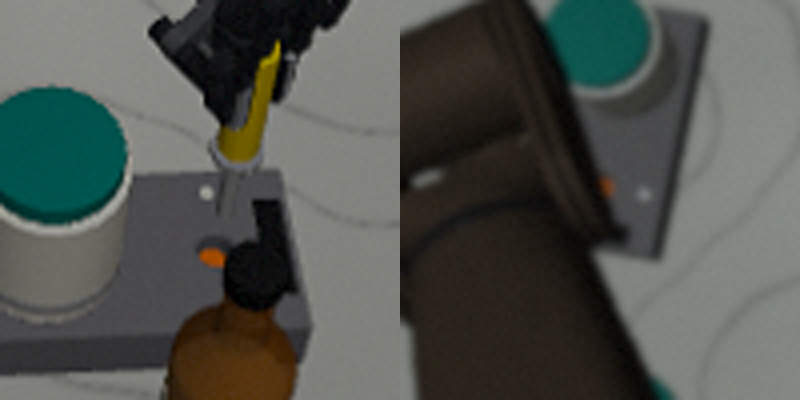

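The pin hangs over the ledge with its tip at left crop (226,216). The well mouth centre is at about (214,249) and the teal cap is home.

```bash
python3 - <<'E'
from h import *
T=lambda u,v:np.array([270+(u+.5)/4-.5,245+(v+.5)/4-.5])
print('tip',atz('scene',T(226,216),.074),'well',atz('scene',T(214,249.5),.04),'collar',atz('scene',T(237,155),.137),'htop',atz('scene',T(277,48),.222))
print(proj('scene',[.449,.3425,.04]),T(214,249.5),proj('scene',[.451,.342,.074]),T(226,216))
E
```

```text
tip [0.4493068  0.34305452 0.074     ] well [0.45203788 0.34264238 0.04      ] collar [0.45182527 0.34594382 0.137     ] htop [0.44168338 0.34402327 0.222     ]
[324.42511866 306.71713755] [323.125 307.   ] [325.22811353 298.33376004] [326.125 298.625]
```

```bash
python3 -m handwheel '[[-0.001,0.002,0.04,0,0,0,-1],[-0.001,0.002,0.07,0,0,0,-1],[-0.001,0.002,0.09,0,0,0,-1],[-0.001,0.002,0.1,0,0,0,-1],[-0.001,0.002,0.1,0,0,0,-1]]'; python3 - <<'E'
from h import *
a=eyes.read_camera("scene");b=eyes.read_camera("top")
cv2.imwrite("pics/s5.png",cv2.resize(a[265:325,290:350,::-1],(480,480),interpolation=2))
s=monitor.get_state();print(s['eef_pos'],s['contact_force'],s['wrist_torque'])
E
```

```text
time: 9.45
eef_pos: [0.4507, 0.3418, 0.1526]
tcp_rot: [0.537, 0.844, -0.0, -0.0]
contact_force: [0.6, -1.5, -0.2]
opening: 0.246
finger_force: 39.4
[0.45111783 0.342036   0.1534572 ] [ 0.23083256  0.628381   -0.93808561] [0.05802613 0.0209645  0.01018077]
```

View pics/s5.png

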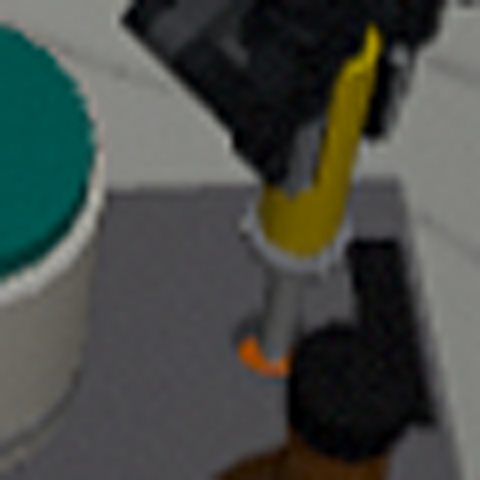

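The shaft (280,320) has entered the well, with orange visible at its left (265,358) and no lateral force. Pressing.

```bash
python3 -m handwheel '[[0,0,0.01,0,0,0,-1],[0,0,0.016,0,0,0,-1],[0,0,0.022,0,0,0,-1],[0,0,0.028,0,0,0,-1],[0,0,0.028,0,0,0,-1]]'; python3 -m handwheel '[[0,0,0.003,0,0,0,-1],[0,0,0.005,0,0,0,-1],[0,0,0.005,0,0,0,-1],[0,0,0.005,0,0,0,-1]]'
```

```text
time: 10.18
eef_pos: [0.4512, 0.3421, 0.1424]
tcp_rot: [0.537, 0.844, 0.0, 0.0]
contact_force: [-0.3, 0.0, 4.2]
opening: 0.242
finger_force: 39.8
time: 10.68
eef_pos: [0.4516, 0.3422, 0.1419]
tcp_rot: [0.536, 0.844, 0.001, 0.0]
contact_force: [-3.1, -0.5, 9.4]
opening: 0.243
finger_force: 40.3
```

The button bottomed out (9.4 N against 4.5 N). Hold, then lift.

```bash
python3 -m handwheel '[[0,0,0,0,0,0,-1],[0,0,0,0,0,0,-1],[0,0,0,0,0,0,-1],[0,0,0,0,0,0,-1],[0,0,0,0,0,0,-1],[0,0,0,0,0,0,-1],[0,0,0,0,0,0,-1],[0,0,0,0,0,0,-1],[0,0,0,0,0,0,-1],[0,0,0,0,0,0,-1]]'; python3 -m handwheel '[[0,0,-0.03,0,0,0,-1],[0,0,-0.1,0,0,0,-1],[0,0,-0.2,0,0,0,-1],[0,0,-0.3,0,0,0,-1],[0,0,-0.4,0,0,0,-1],[0,0,-0.4,0,0,0,-1],[0,0,-0.4,0,0,0,-1]]'; python3 - <<'E'
from h import *
print(monitor.get_state()['eef_pos'],rel([.4795,-.0045,.30],.44))
E
```

```text
time: 11.92
eef_pos: [0.4515, 0.3422, 0.1419]
tcp_rot: [0.537, 0.844, 0.001, 0.0]
contact_force: [-0.1, -0.9, 9.5]
opening: 0.246
finger_force: 40.3
time: 12.8
eef_pos: [0.4502, 0.3415, 0.2984]
tcp_rot: [0.537, 0.844, -0.001, -0.001]
contact_force: [0.1, 0.5, -1.6]
opening: 0.246
finger_force: 39.4
[0.45019091 0.34152427 0.29835711] (array([-0.8144, -0.3006, -0.0033]), [array([-0.0008,  0.    , -0.0006]), array([0.    , 0.0013, 0.9994])])
```

```bash
python3 -m handwheel '[[-0.815,-0.302,0,0,0,0,-1],[-0.815,-0.302,0,0,0,0,-1],[-0.815,-0.302,0,0,0,0,-1],[-0.815,-0.302,0,0,0,0,-1],[-0.815,-0.302,0,0,0,0,-1],[-0.815,-0.302,0,0,0,0,-1],[-0.815,-0.302,0,0,0,0,-1],[-0.815,-0.302,0.15,0,0,0,-1],[-0.815,-0.302,0.25,0,0,0,-1],[-0.815,-0.302,0.25,0,0,0,-1],[-0.815,-0.302,0.25,0,0,0,-1]]'; python3 - <<'E'
from h import *
a=eyes.read_camera("scene")
cv2.imwrite("pics/s6.png",cv2.resize(a[140:225,240:325,::-1],(510,510),interpolation=2))
s=monitor.get_state();print(s['eef_pos'],s['contact_force'],rel([.4795,-.0045,.20],.44))
E
```

```text
time: 14.18
eef_pos: [0.4804, -0.004, 0.201]
tcp_rot: [0.536, 0.844, 0.0, 0.0]
contact_force: [0.2, 0.1, -0.8]
opening: 0.249
finger_force: 39.4
[ 0.48093523 -0.00423828  0.20189114] [ 0.30091016 -0.61401118 -0.3484147 ] (array([ 0.0009, -0.0035,  0.0047]), [array([ 0.0008,  0.0006, -0.0003]), array([ 9.000e-04, -1.300e-03,  9.997e-01])])
```

View pics/s6.png

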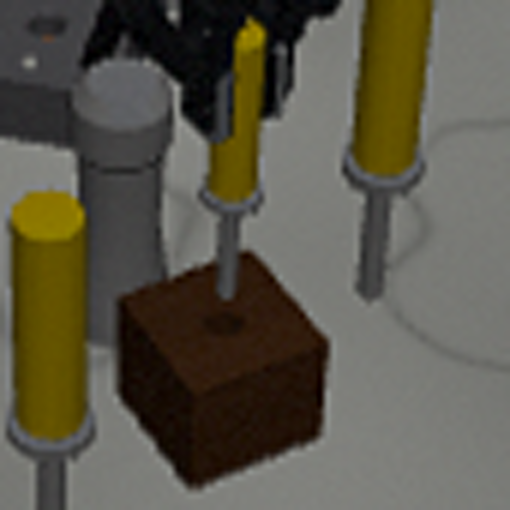

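The pin tip is at (228,298), just above the stand hole at (224,322), and the pin is upright.

```bash
python3 - <<'E'
from h import *
T=lambda u,v:np.array([240+(u+.5)/6-.5,140+(v+.5)/6-.5])
print(atz('scene',T(228,299),.080),atz('scene',T(224,322),.064))
E
python3 -m handwheel '[[0,0,0.03,0,0,0,-1],[0,0,0.05,0,0,0,-1],[0,0,0.065,0,0,0,-1],[0,0,0.08,0,0,0,-1],[0,0,0.08,0,0,0,-1]]'
```

```text
[ 4.79893910e-01 -4.28051555e-04  8.00000000e-02] [ 0.48076554 -0.00215582  0.064     ]
time: 14.85
eef_pos: [0.4794, -0.0045, 0.1672]
tcp_rot: [0.537, 0.844, -0.0, -0.001]
contact_force: [-0.5, 0.1, -1.5]
opening: 0.25
finger_force: 39.4
```

```bash
python3 -m handwheel '[[0,0,0.04,0,0,0,-1],[0,0,0.07,0,0,0,-1],[0,0,0.09,0,0,0,-1],[0,0,0.1,0,0,0,-1],[0,0,0.104,0,0,0,-1],[0,0,0.104,0,0,0,-1]]'
```

```text
time: 15.6
eef_pos: [0.4802, -0.0047, 0.1267]
tcp_rot: [0.537, 0.844, 0.0, 0.001]
contact_force: [-0.2, 0.1, 0.2]
opening: 0.246
finger_force: 39.4
```

Near the seat, so I release to 0.2 opening and rise straight up.

```bash
python3 -m handwheel '[[0,0,0.003,0,0,0,-1],[0,0,0.003,0,0,0,-0.2],[0,0,0.003,0,0,0,0.2],[0,0,0.003,0,0,0,0.2],[0,0,0.003,0,0,0,0.2],[0,0,-0.05,0,0,0,0.2],[0,0,-0.15,0,0,0,0.2],[0,0,-0.3,0,0,0,0.2],[0,0,-0.45,0,0,0,0.2],[0,0,-0.45,0,0,0,0.2],[0,0,-0.45,0,0,0,0.2]]'; python3 - <<'E'
from h import *
a=eyes.read_camera("scene")
cv2.imwrite("pics/s7.png",cv2.resize(a[100:384,150:400,::-1],(528,600),interpolation=2))
E
```

```text
time: 16.98
eef_pos: [0.4796, -0.0045, 0.3059]
tcp_rot: [0.537, 0.844, -0.0, -0.0]
contact_force: [0.3, -0.0, -0.7]
opening: 0.6
finger_force: 0.0
```

View pics/s7.png

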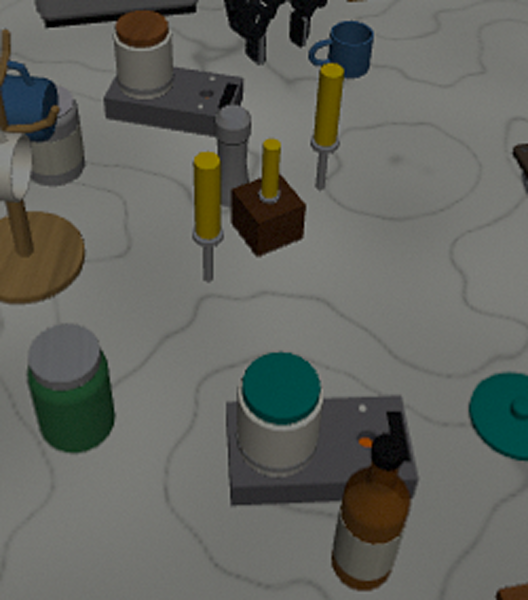

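The pin stands upright with its collar on the stand (270,195), the cap is home (282,388), the orange button is up (366,441), and the bystanders are unmoved. Handing in.

```bash
python3 -c "from plant import ctrl; print(ctrl.sign_off())"
```

```text
the job is handed in; nothing more can be done
None
```

The job is handed in, with no verdict returned: the teal cap is pressed home, the orange button was held down with the pin's tip for over a second and released, and the last picture shows the pin back upright in its stand and nothing else moved.

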